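Swing out the support leg and hold the index plunger of a filter carousel open

TASK

Make the filter carousel ready to be turned: first swing its folded support leg out to the end of its travel until it snaps into its detent, and only then pull the sprung index plunger all the way up by its knob so that the pin is clear of the turntable. Finish while still gripping the knob and holding the plunger fully up, with the leg still snapped out; leave the stopwatch, the battery and the tape roll beside the carousel where they are.

Things in the scene. Friction and masses are not known exactly. Their poses are not given: they have to be found in the camera images.
- carousel: filter carousel fixed to the bench: aluminium base plate (165 x 190 x 14 mm), turntable (diameter 176 mm, top face at z 45 mm) with two olive filter cartridges (tops at z 76 mm). Origin on the bench, on the turntable's vertical axis; z up, +y to the side with the leg's hinge, -y to the side with the plunger's bracket. The turntable is locked while the plunger's pin is in it, else turns easily
- leg_hinge (a point): point on the leg's vertical hinge axis, 60 mm above the bench; it lies at (-50, 115) mm in the carousel's x, y
- leg_post (a point): on the axis of the upright round steel post (diameter 14 mm, z 34 to 105 mm) on the leg, 105 mm from the hinge axis; the point is at z 90 mm. Grip or push the post to swing the leg. The leg is a flat dark steel arm 18 mm wide, z 20 to 30 mm, ending 15 mm beyond the post, with a rubber foot under the post
- leg (a joint): swing of the leg, rad. 0: folded, pointing along the carousel's +x; grows counter-clockwise seen from above, towards +y; hard stop at 1.30. Light friction (under 1 N at the post), stays where left; at about 0.95 it meets a sprung ball, takes about 4 N at the post to ride over it, and past about 1.15 snaps to the stop, where the ball keeps it. Starts between 0.1 and 0.5
- pull_knob: black round knob on top of the index plunger: upright cylinder, diameter 26 mm, height 22 mm. Origin: its centre, z 113 mm when the plunger is home; at (0, -78) mm in the carousel's x, y. Under it a steel barrel of diameter 18 mm (z 82 to 98 mm; lock nut of diameter 22 mm below) on a bracket arm 30 mm wide; beside the barrel fingers have free room down to z 80 mm
- plunger (a joint): lift of the plunger, m, straight up: 0 with the pin home in the turntable's hole (8 mm deep), 0.014 at the upper stop. A spring pulls it down with about 5 N at 0 and 10 N at the stop; let go, it springs home. It does not tilt or turn
- stopwatch: black round stopwatch, 63 x 58 x 17 mm, loose on the bench near the plunger's side of the carousel; origin at its underside's centre. To be left alone
- battery_9v: black and orange block battery lying down, 26 x 50 x 17 mm, loose on the bench near the plunger's side; origin at its underside's centre. To be left alone
- tape_black: roll of black tape lying flat, diameter 66 mm, height 19 mm, loose on the bench beyond the leg's sweep on the leg's side; origin at its underside's centre. To be left alone

How it is judged:
On the way, in this order (a step that is already met when the one before it is completed fails the run):
1. the leg is snapped out in its end detent, the plunger still home (value of joint leg above 1.23 rad and value of joint plunger below 0.003 m), for 0.2 s.
2. the plunger is fully up (value of joint plunger above 0.0115 m), for 0.3 s.
At the end, for the whole second after the job is handed in: The program ends with the fingers gripping the knob (contact force above 3 N) and the plunger held at least 11.5 mm up of its 14 mm, the leg in its end detent (above 1.23 rad), and the stopwatch, battery and tape roll within 20 mm of where they stood; all this holds through the last second (value of joint leg above 1.23 rad and value of joint plunger above 0.0115 m and contact force between the fingers and pull_knob above 3 N and distance of each of stopwatch, battery_9v, tape_black from where it was at the start of the episode below 0.02 m); the arm keeps its last pose, push and grip.
It fails at once if the plunger is pulled before the leg is in its detent (value of joint plunger above 0.005 m and value of joint leg below 1.15 rad).
It fails at once if the stopwatch, battery or tape roll is pushed away (distance of any of stopwatch, battery_9v, tape_black from where it was at the start of the episode above 0.02 m).
It also fails if it takes over 43 s, if anything falls off the work surface, if the arm or the gripper's body presses on something with over 40 N, if the wrist force passes 120 N, or if a joint passes its speed limit or range.

ROBOT

A 6-joint arm with a two-finger parallel gripper is mounted at the origin on a cart in front of the work surface, level with it; the furniture and walls round the work are solid. World frame = base frame: x ahead of the robot, y to its left, z up, the work surface at z = 0. Lengths are in m, angles in rad, forces in N, time in s.
With the tool pointing down it reaches from about 0.4 to 0.825 m from the base axis. Payload 7 kg.
Tool frame: the origin (TCP) lies at the centre of the arm's flange, where the gripper is bolted on; the fingertips stand 178 mm ahead of it and the grasp point (between the pads) lies 159 mm ahead of it (robot.pinch_z is the distance from the TCP to the grasp point, in m); z points along the fingers, y is the line along which they close (so a half turn about z gives the same grasp; the last joint's range is limited). The gripper opens to 88 mm and grips with 3 to 60 N. Pads are 19 mm wide; open, the fingers measure 130 mm over their backs; the gripper's body (78 mm by 193 mm) begins 47 mm behind the grasp point.
Start: joints at [1.526, 0.359, 0.012, 0, -1.224, -0.288], TCP at [0.221, 0.638, 0.405] pointing down, gripper open.
Joint ranges: [-3.07, 3.07], [-1.43, 2.12], [-1.02, 1.25], [-3.03, 1.67], [-3.05, -0], [-3.03, 3.03]. Speed limits (rad/s): [2.39, 2.39, 3.01, 3.14, 3.14, 3.14].

INTERFACE

Orientations are given as [roll, pitch, yaw] about the fixed x, y, z axes, in that order (R = Rz(yaw) Ry(pitch) Rx(roll)).
In Python, from workcell import robot gives the robot as it stands.
- The arm moves only by the tool move_arm, never from a script. Its argument "motion" is one flat list of numbers, 7 for each row, row after row: the turn, a rotation vector about the tool's x, y, z in rad, then the shift along the tool's x, y, z in m, then the closure, from 0 (fully open) to 1 (shut). In form: [wx, wy, wz, x, y, z, grip, wx, wy, wz, x, y, z, grip, ...]. A call has 1 to 12 rows; each row shifts and turns the commanded pose from where the row before left it, along the tool's axes as they then stand; what a row does not reach is not made up. A row lasts 1/10 s, in which the tool goes at most 50 mm and 8.59 degrees, less where a joint would pass 70% of its speed; a pose out of reach is approached as far as the arm can. A call is refused whole if a number of a shift passes 0.05 or a number of a turn 0.15, either way. A call with a gripper value outside its range is refused whole. The fingers move at their own pace and stop on an object; "newtons" is the grip in N (left out, the last holds). Time passes only in rows, so rows that do not move let the fingers close. It gives the time, the measured TCP pose, the force, the opening and the grip force at its end, in the units of the state.
- robot.sense(): the state, without advancing time (a new reading comes with each control period).
- robot.read_camera(name): name is "side" or "top"; returns (picture, depth): 400x640x3 uint8, red, green, blue; 400x640 float32, m along the optical axis (not along the pixel's ray), 0 where there is no reading.
- robot.camera_params(name): a dict with "fx", "fy", "cx", "cy" (pixels), "eye" and "attitude" of the camera in the world. Camera axes: x right, y up, looking along -z (the intrinsics and any distortion apply to the point x, -y, -z); pixel columns grow to the right and rows downward; lengths in m; the calibration is good to about 2 mm. A picture is of the moment at which its call begins. camera_params takes no time and is no camera call.
- robot.job_done(): hands the job in; it is judged then, once.
The state is a dict: "time": time; "joint_positions": joint angles; "qd": joint speeds; "effort": joint torques, N m; "ee_pos": TCP position; "tcp_rot": TCP orientation; "contact_force": force on the tool from outside, world axes, zero at the start; "torque": the same for the moment, N m; "opening": finger opening in m; "grip_force": force on a finger pad.
Only numpy, scipy, OpenCV 4.12 (cv2) and the standard library are available. Lean on these libraries where they do the work, as an engineer would, in place of code of your own. Each camera call takes 0.05 s, during which the arm holds its last target. There are 200 camera calls.

## Working session

There is one attempt and no reset: what is moved stays moved. The work goes in short steps, Python scripts to look and compute and a tool call to move; the robot and the scene stay as the last step left them, time stands still between calls to the robot, and variables do not carry over. Pictures are saved under pics/ and viewed, at most 10 in all, crops included, and the job is handed in when it is done.

Besides the shell and the picture viewer there is one more tool, called by a JSON object that holds its "fn" and its "kwargs", one argument or row to a line. move_arm: Moves the arm, as the interface text tells. Its arguments: {"type":"object","properties":{"motion":{"type":"array","items":{"type":"number"}},"newtons":{"type":"number"}},"required":["motion"]}

```bash
mkdir -p pics; cat > h.py <<'E'
import numpy as np, cv2
from workcell import robot
from scipy.spatial.transform import Rotation as R
def att(p):
    a=np.array(p["attitude"]); 
    return a if a.shape==(3,3) else (R.from_euler('xyz',a).as_matrix() if a.size==3 else None)
def cloud(n):
    im,d=robot.read_camera(n); p=robot.camera_params(n)
    v,u=np.mgrid[0:400,0:640]
    P=np.stack([(u-p["cx"])/p["fx"]*d,-(v-p["cy"])/p["fy"]*d,-d],-1)
    W=P@att(p).T+np.array(p["eye"]); W[d==0]=np.nan
    return im,d,W
E
python3 - <<'E'
from h import *
for n in("top","side"):
    print(robot.camera_params(n)); im,d,W=cloud(n); cv2.imwrite(f"pics/{n}0.png",im[...,::-1]); np.save(n+"0.npy",W)
    print(np.nanmedian(W[...,2]), W[200,320])
s=robot.sense();print(s)
E
```

```text
{'fx': 440.2924350370593, 'fy': 440.2924350370593, 'cx': 319.428943871102, 'cy': 202.32095274874237, 'eye': array([0.39438036, 0.1055666 , 1.36795576]), 'attitude': array([ 0.08410392,  0.01214222, -1.59047403])}
0.0020659360778902958 [0.51464045 0.11771776 0.02898234]
{'fx': 405.8907368714974, 'fy': 405.8907368714974, 'cx': 316.4278659503001, 'cy': 193.8394176054878, 'eye': array([ 0.5736328 , -0.59969738,  1.12127701]), 'attitude': array([0.60453654, 0.01121514, 0.0414627 ])}
0.03825875616883745 [0.54337347 0.11345426 0.05366993]
{'time': 0.1, 'joint_positions': array([ 1.52609737e+00,  3.59315719e-01,  1.11219036e-02, -2.83250765e-04,
       -1.22410657e+00, -2.88068922e-01]), 'qd': array([-0.00077507, -0.00184315,  0.003078  ,  0.00078723, -0.00012985,
        0.00175146]), 'effort': array([-1.60440552e-03, -5.84162557e+01,  2.93751544e+01,  7.01553673e+00,
        1.01635893e-02, -5.32959371e-05]), 'ee_pos': array([0.22046595, 0.63778893, 0.403808  ]), 'tcp_rot': array([ 3.14007492e+00, -1.72025670e-04, -3.32864195e-01]), 'contact_force': array([-0.08876204, -0.25636712,  0.39007371]), 'torque': array([ 0.01865367, -0.01468044,  0.03350065]), 'grip_force': 0.0, 'opening': 0.08751422551526003}
```

View pics/top0.png

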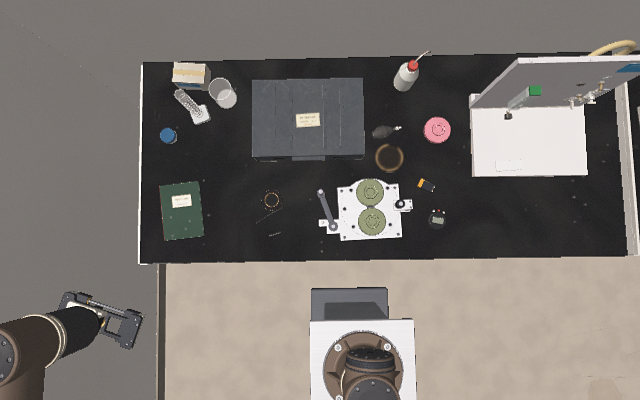

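View pics/side0.png

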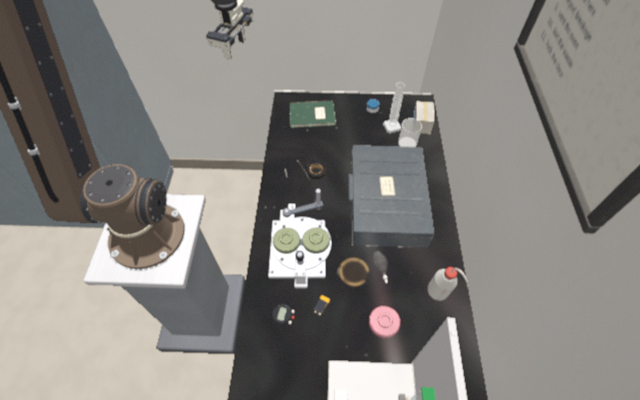

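The top view shows the carousel at about (370,210), leg hinge (333,227), post (321,192), knob (402,203), stopwatch (437,219), battery (426,185) and tape (272,200). The side view shows the same things: knob (300,256), post (318,192).

```bash
python3 - <<'E'
from h import *
for n in("top","side"):
    W=np.load(n+"0.npy"); im=cv2.imread(f"pics/{n}0.png")
    x,y,z=np.moveaxis(W,-1,0); reg=(x>.2)&(x<.75)&(y>-.25)&(y<.4)
    print(n)
    def cl(m,nm):
        N,l,s,c=cv2.connectedComponentsWithStats(m.astype(np.uint8))
        for i in range(1,N):
            if s[i,4]>3:
                q=W[l==i]; print(nm,s[i,4],np.round(c[i]),np.round(np.median(q,0),4),np.round(np.nanmin(q,0),3),np.round(np.nanmax(q,0),3))
    cl(reg&(z>.085)&(z<.2),"high"); 
    cl(reg&(z>.066)&(z<.082),"cart")
    hsv=cv2.cvtColor(im,cv2.COLOR_BGR2HSV)
    cl(reg&(z>.010)&(z<.024)&(hsv[...,2]<120),"low")
    cl(reg&(z>.008)&(z<.03)&(hsv[...,2]>190)&(hsv[...,1]<40),"plate")
    if n=="top": a=im[150:260,230:480]; b=a
    else: b=im[170:340,240:360]
    cv2.imwrite(f"pics/{n}c.png",cv2.resize(b,None,fx=3.2,fy=3.2,interpolation=cv2.INTER_CUBIC))
E
```

```text
top
high 4181 [308. 138.] [0.6939 0.1485 0.0927] [ 0.628 -0.017  0.085] [0.75  0.315 0.101]
high 21 [320. 191.] [0.5335 0.1164 0.1048] [0.526 0.111 0.091] [0.54  0.122 0.11 ]
high 74 [400. 204.] [ 0.4901 -0.109   0.1247] [ 0.479 -0.121  0.086] [ 0.504 -0.097  0.133]
cart 4 [356. 155.] [0.6417 0.0094 0.0792] [0.641 0.005 0.077] [0.642 0.014 0.081]
cart 5 [362. 155.] [ 0.6421 -0.0102  0.0747] [ 0.641 -0.016  0.074] [ 0.642 -0.004  0.08 ]
cart 4 [262. 157.] [0.6418 0.2854 0.0789] [0.641 0.281 0.078] [0.642 0.289 0.082]
cart 20 [274. 158.] [0.6405 0.2501 0.078 ] [0.637 0.231 0.066] [0.643 0.275 0.082]
cart 9 [287. 157.] [0.6415 0.2134 0.0719] [0.638 0.201 0.068] [0.642 0.225 0.076]
cart 7 [311. 158.] [0.6352 0.1414 0.0801] [0.629 0.136 0.079] [0.639 0.144 0.082]
cart 21 [335. 157.] [0.6377 0.073  0.0753] [0.636 0.043 0.067] [0.642 0.097 0.079]
cart 6 [294. 159.] [0.6318 0.1918 0.0816] [0.63  0.189 0.08 ] [0.636 0.198 0.082]
cart 4 [302. 159.] [0.6331 0.1697 0.0799] [0.63  0.165 0.079] [0.636 0.174 0.082]
cart 561 [370. 192.] [ 0.5309 -0.0303  0.0712] [ 0.493 -0.07   0.066] [0.571 0.01  0
[... 3514 characters left out ...]
[0.4495 0.112  0.0159] [0.438 0.093 0.01 ] [0.459 0.122 0.028]
plate 167 [280. 222.] [0.4167 0.0529 0.0143] [ 0.395 -0.012  0.009] [0.459 0.096 0.026]
plate 27 [321. 222.] [0.5515 0.0586 0.0148] [0.536 0.044 0.009] [0.558 0.066 0.02 ]
plate 377 [279. 267.] [ 0.4244 -0.1086  0.014 ] [ 0.398 -0.132  0.008] [ 0.476 -0.022  0.021]
plate 247 [314. 273.] [ 0.5366 -0.1147  0.0137] [ 0.48  -0.159  0.008] [ 0.563 -0.075  0.022]
plate 17 [385. 278.] [ 0.7393 -0.1283  0.0219] [ 0.736 -0.137  0.017] [ 0.742 -0.12   0.027]
plate 36 [282. 312.] [ 0.4506 -0.2368  0.0171] [ 0.443 -0.249  0.014] [ 0.459 -0.228  0.021]
plate 4 [292. 310.] [ 0.4796 -0.2295  0.0118] [ 0.478 -0.233  0.011] [ 0.481 -0.228  0.016]
```

View pics/topc.png

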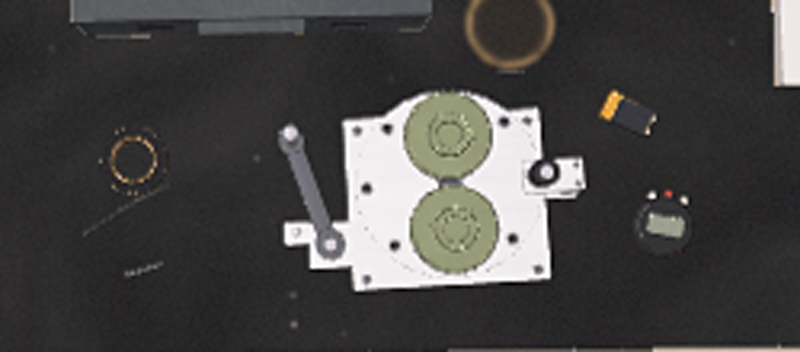

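View pics/sidec.png

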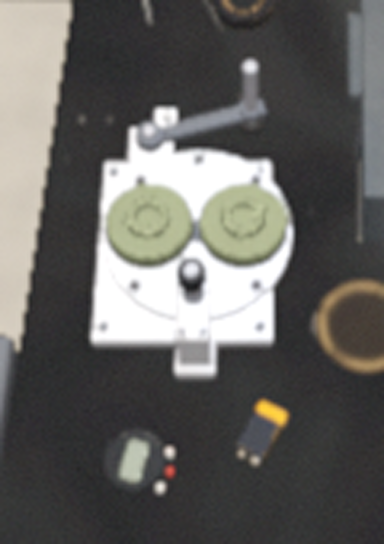

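{"fn": "move_arm", "kwargs": {
  "motion": [0, 0, 0, 0.03, 0.025, 0, 0, 0, 0, 0, 0.03, 0.025, 0, 0, 0, 0, 0, 0.03, 0.025, 0, 0, 0, 0, 0, 0.03, 0.025, 0, 0, 0, 0, 0, 0.03, 0.025, 0, 0, 0, 0, 0, 0.03, 0.025, 0, 0, 0, 0, 0, 0.03, 0.025, 0, 0, 0, 0, 0, 0.03, 0.025, 0, 0, 0, 0, 0, 0.03, 0.025, 0, 0, 0, 0, 0, 0.03, 0.025, 0, 0, 0, 0, 0, 0.03, 0.025, 0, 0, 0, 0, 0, 0.03, 0.025, 0, 0]
}}

```text
time: 1.3
ee_pos: [0.4632, 0.2352, 0.4045]
tcp_rot: [3.141, 0.0, -0.333]
contact_force: [1.4, 0.4, 0.2]
opening: 0.0874
grip_force: 0.0
```

{"fn": "move_arm", "kwargs": {
  "motion": [0, 0, -0.13, 0, 0, 0, 0, 0, 0, -0.13, 0, 0, 0, 0, 0, 0, -0.13, 0, 0, 0, 0, 0, 0, -0.14, 0, 0, 0, 0, 0, 0, -0.14, 0, 0, 0, 0, 0, 0, 0, 0, 0, 0, 0]
}}

```text
time: 1.9
ee_pos: [0.4627, 0.2367, 0.4044]
tcp_rot: [3.141, 0.001, 0.339]
contact_force: [-0.0, 0.1, 0.4]
opening: 0.0875
grip_force: 0.0
```

```bash
cat >> h.py <<'E'
def delta(x,y,zp,yaw=None):
    "tool-frame shift to bring grasp point to x,y,zp; and turn about tool z"
    s=robot.sense(); M=R.from_euler('xyz',s["tcp_rot"])
    g=np.array(s["ee_pos"])+M.apply([0,0,robot.pinch_z])
    print("t",s["time"],"g",g.round(4),"rot",np.round(s["tcp_rot"],3),"F",np.round(s["contact_force"],1),"open",round(s["opening"],4),"gf",round(s["grip_force"],1),"q6",round(s["joint_positions"][5],2))
    print("shift",M.inv().apply(np.array([x,y,zp])-g).round(4), "wz", None if yaw is None else round(s["tcp_rot"][2]-yaw,3))
E
python3 -c "
from h import *
delta(.5355,.114,.085,.338)"
```

```text
t 1.9 g [0.4626 0.2366 0.2451] rot [3.141e+00 1.000e-03 3.390e-01] F [-0.   0.1  0.4] open 0.0875 gf 0.0 q6 1.06
shift [0.0281 0.1399 0.1601] wz 0.001
```

{"fn": "move_arm", "kwargs": {
  "motion": [0, 0, 0, 0.006, 0.028, 0, 0, 0, 0, 0, 0.006, 0.028, 0, 0, 0, 0, 0, 0.006, 0.028, 0, 0, 0, 0, 0, 0.005, 0.028, 0, 0, 0, 0, 0, 0.005, 0.028, 0, 0, 0, 0, 0, 0, 0, 0.02, 0, 0, 0, 0, 0, 0, 0.03, 0, 0, 0, 0, 0, 0, 0.03, 0, 0, 0, 0, 0, 0, 0.03, 0, 0, 0, 0, 0, 0, 0.03, 0, 0, 0, 0, 0, 0, 0.02, 0]
}}

```text
time: 3.0
ee_pos: [0.5348, 0.1136, 0.2425]
tcp_rot: [3.141, 0.002, 0.332]
contact_force: [-0.3, -0.0, 0.4]
opening: 0.088
grip_force: 0.0
```

{"fn": "move_arm", "kwargs": {
  "motion": [0, 0, 0, 0, 0, 0, 0.85, 0, 0, 0, 0, 0, 0, 0.85, 0, 0, 0, 0, 0, 0, 0.85, 0, 0, 0, 0, 0, 0, 0.85, 0, 0, 0, 0, 0, 0, 0.85, 0, 0, 0, 0, 0, 0, 0.85],
  "newtons": 5
}}

```text
time: 3.6
ee_pos: [0.5356, 0.114, 0.2453]
tcp_rot: [-3.141, -0.001, 0.337]
contact_force: [0.2, -0.2, -0.6]
opening: 0.0449
grip_force: 0.0
```

```bash
python3 - <<'E'
from h import *
delta(.5355,.114,.085,.338)
im,d,W=cloud("top"); a=im[130:270,250:450,::-1]
im,d,W=cloud("side"); b=im[130:270,220:420,::-1]
cv2.imwrite("pics/g1.png",cv2.resize(np.hstack([a,b]),None,fx=2,fy=2))
E
```

```text
t 3.6 g [0.5358 0.1141 0.086 ] rot [-3.141e+00 -1.000e-03  3.370e-01] F [ 0.2 -0.2 -0.6] open 0.0449 gf 0.0 q6 1.34
shift [-0.0003 -0.      0.001 ] wz -0.001
```

View pics/g1.png

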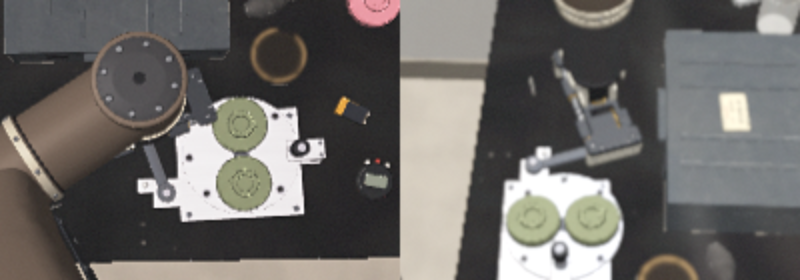

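The gripper stands over the post end of the leg (top (150,130), side (600,120)) and the fingers are still closing. Next I finish the close.

{"fn": "move_arm", "kwargs": {
  "motion": [0, 0, 0, 0, 0, 0, 1, 0, 0, 0, 0, 0, 0, 1, 0, 0, 0, 0, 0, 0, 1, 0, 0, 0, 0, 0, 0, 1, 0, 0, 0, 0, 0, 0, 1, 0, 0, 0, 0, 0, 0, 1, 0, 0, 0, 0, 0, 0, 1],
  "newtons": 10
}}

```text
time: 4.4
ee_pos: [0.5355, 0.114, 0.2446]
tcp_rot: [3.142, -0.0, 0.337]
contact_force: [0.8, 0.3, -1.4]
opening: 0.0135
grip_force: 10.0
```

{"fn": "move_arm", "kwargs": {
  "motion": [0, 0, -0.08, -0.0003, -0.0084, 0, 1, 0, 0, -0.08, -0.0003, -0.0084, 0, 1, 0, 0, -0.08, -0.0003, -0.0084, 0, 1, 0, 0, -0.08, -0.0003, -0.0084, 0, 1, 0, 0, -0.08, -0.0003, -0.0084, 0, 1, 0, 0, -0.08, -0.0003, -0.0084, 0, 1, 0, 0, 0, 0, 0, 0, 1]
}}

```text
time: 5.1
ee_pos: [0.5082, 0.1565, 0.2447]
tcp_rot: [-3.142, -0.001, 0.819]
contact_force: [0.8, 1.5, -1.9]
opening: 0.0138
grip_force: 10.0
```

```bash
python3 -c "
from h import *
a=.337+.48
delta(.4362+.105*np.cos(a),.0793+.105*np.sin(a),.085,a)"
```

```text
t 5.1 g [0.5082 0.1566 0.0854] rot [-3.142e+00 -1.000e-03  8.190e-01] F [ 0.8  1.5 -1.9] open 0.0138 gf 10.0 q6 1.72
shift [-0.0006  0.0004  0.0004] wz 0.002
```

{"fn": "move_arm", "kwargs": {
  "motion": [0, 0, -0.08, -0.0003, -0.0084, 0, 1, 0, 0, -0.08, -0.0003, -0.0084, 0, 1, 0, 0, -0.08, -0.0003, -0.0084, 0, 1, 0, 0, -0.08, -0.0003, -0.0084, 0, 1, 0, 0, -0.08, -0.0003, -0.0084, 0, 1, 0, 0, -0.08, -0.0003, -0.0084, 0, 1, 0, 0, 0, 0, 0, 0, 1, 0, 0, 0, 0, 0, 0, 1],
  "newtons": 20
}}

```text
time: 5.9
ee_pos: [0.4651, 0.1809, 0.2447]
tcp_rot: [-3.142, -0.001, 1.295]
contact_force: [-0.8, 4.1, -0.8]
opening: 0.0134
grip_force: 20.0
```

```bash
python3 -c "
from h import *
a=1.34
delta(.4362+.105*np.cos(a),.0793+.105*np.sin(a),.085,a)"
```

```text
t 5.9 g [0.4651 0.181  0.0854] rot [-3.142e+00 -1.000e-03  1.295e+00] F [-0.8  4.1 -0.8] open 0.0134 gf 20.0 q6 2.1
shift [-0.0008 -0.0049  0.0004] wz -0.045
```

{"fn": "move_arm", "kwargs": {
  "motion": [0, 0, -0.02, 0, -0.002, 0, 1, 0, 0, -0.02, 0, -0.002, 0, 1, 0, 0, 0, 0, -0.002, 0, 1, 0, 0, 0, 0, 0, 0, 1, 0, 0, 0, 0, 0, 0, 1]
}}

```text
time: 6.4
ee_pos: [0.4602, 0.1821, 0.2448]
tcp_rot: [3.14, -0.001, 1.337]
contact_force: [9.0, -1.3, -7.3]
opening: 0.0137
grip_force: 20.0
```

{"fn": "move_arm", "kwargs": {
  "motion": [0, 0, 0, 0, -0.001, 0, 1, 0, 0, 0, 0, -0.001, 0, 1, 0, 0, 0, 0, 0, 0, 1]
}}

```text
time: 6.7
ee_pos: [0.4595, 0.1824, 0.2449]
tcp_rot: [3.137, -0.001, 1.338]
contact_force: [20.6, -8.0, -14.1]
opening: 0.0136
grip_force: 20.0
```

{"fn": "move_arm", "kwargs": {
  "motion": [0, 0, 0, 0, 0.002, 0, 0.5, 0, 0, 0, 0, 0, 0, 0, 0, 0, 0, 0, 0, 0, 0, 0, 0, 0, 0, 0, 0, 0, 0, 0, 0, 0, 0, 0, 0, 0, 0, 0, 0, 0, 0, 0, 0, 0, 0, 0, -0.03, 0, 0, 0, 0, 0, 0, -0.04, 0, 0, 0, 0, 0, 0, -0.05, 0, 0, 0, 0, 0, 0, 0, 0]
}}

```text
$.motion: bad value
```

```bash
python3 - <<'E'
from h import *
delta(.493,-.112,.205,1.3)
for n in("top","side"):
    im,d,W=cloud(n); np.save(n+"1.npy",W); cv2.imwrite(f"pics/{n}1.png",im[...,::-1])
    x,y,z=np.moveaxis(W,-1,0)
    for nm,m in(("knob",(abs(x-.493)<.03)&(y<-.09)&(y>-.13)&(z>.115)&(z<.135)),("post",(x>.42)&(x<.56)&(y>.09)&(y<.22)&(z>.097)&(z<.11))):
        if m.sum(): print(n,nm,m.sum(),np.median(W[m],0).round(4),W[m].min(0).round(3),W[m].max(0).round(3))
a=cv2.imread("pics/top1.png")[130:270,250:450]; b=cv2.imread("pics/side1.png")[130:270,220:420]
cv2.imwrite("pics/g2.png",cv2.resize(np.hstack([a,b]),None,fx=2,fy=2))
E
```

```text
t 6.7 g [0.4603 0.1823 0.0856] rot [ 3.137e+00 -1.000e-03  1.338e+00] F [ 20.6  -8.  -14.1] open 0.0136 gf 20.0 q6 2.13
shift [-0.2787  0.1004 -0.1192] wz 0.038
top knob 68 [ 0.4903 -0.1094  0.1243] [ 0.479 -0.122  0.116] [ 0.504 -0.098  0.131]
side knob 76 [ 0.4957 -0.113   0.1235] [ 0.484 -0.124  0.115] [ 0.508 -0.098  0.128]
side post 17 [0.4502 0.1748 0.1002] [0.44  0.166 0.097] [0.482 0.18  0.11 ]
```

View pics/g2.png

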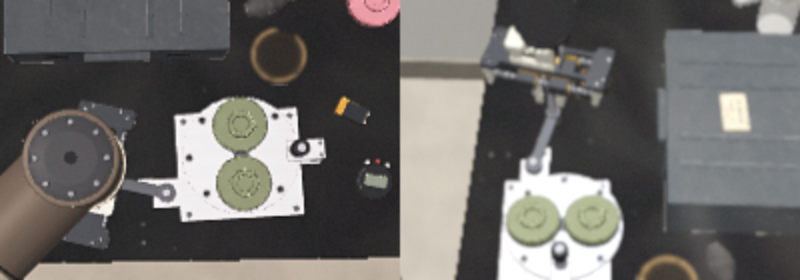

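The leg now points out to the carousel's left (top: hinge (165,192), arm to (125,185)) with the gripper still holding the post. The refused call had a bad row count, so I resend it.

{"fn": "move_arm", "kwargs": {
  "motion": [0, 0, 0, 0, 0.002, 0, 0, 0, 0, 0, 0, 0, 0, 0, 0, 0, 0, 0, 0, 0, 0, 0, 0, 0, 0, 0, 0, 0, 0, 0, 0, 0, 0, 0, 0, 0, 0, 0, 0, 0, -0.03, 0, 0, 0, 0, 0, 0, -0.04, 0, 0, 0, 0, 0, 0, -0.05, 0, 0, 0, 0, 0, 0, 0, 0]
}}

```text
time: 7.7
ee_pos: [0.4606, 0.1832, 0.3714]
tcp_rot: [3.134, -0.008, 1.339]
contact_force: [-0.4, 0.3, -0.6]
opening: 0.0797
grip_force: 0.0
```

```bash
python3 -c "
from h import *
delta(.493,-.112,.205,1.3)"
```

```text
t 7.7 g [0.4621 0.1842 0.2121] rot [ 3.134 -0.008  1.339] F [-0.4  0.3 -0.6] open 0.0797 gf 0.0 q6 2.13
shift [-0.2812  0.0982  0.0056] wz 0.039
```

Now travel over the carousel to above the knob, checking the leg on the way.

{"fn": "move_arm", "kwargs": {
  "motion": [0, 0, 0, -0.035, 0.012, 0, 0, 0, 0, 0, -0.035, 0.012, 0, 0, 0, 0, 0, -0.035, 0.012, 0, 0, 0, 0, 0, -0.035, 0.012, 0, 0, 0, 0, 0.04, -0.035, 0.012, 0, 0, 0, 0, 0, -0.035, 0.012, 0, 0, 0, 0, 0, -0.035, 0.012, 0, 0, 0, 0, 0, -0.035, 0.012, 0, 0, 0, 0, 0, 0, 0, 0, 0, 0, 0, 0, 0, 0, 0, 0]
}}

```text
time: 8.7
ee_pos: [0.4831, -0.1135, 0.3645]
tcp_rot: [-3.141, -0.0, 1.295]
contact_force: [-0.1, 0.6, 0.5]
opening: 0.0871
grip_force: 0.0
```

```bash
python3 - <<'E'
from h import *
delta(.493,-.112,.112,1.3)
for n in("top","side"):
    im,d,W=cloud(n); cv2.imwrite(f"pics/{n}2.png",im[...,::-1])
    x,y,z=np.moveaxis(W,-1,0)
    m=(x>.42)&(x<.56)&(y>.09)&(y<.22)&(z>.09)&(z<.115)
    if m.sum(): print(n,"post",m.sum(),np.median(W[m],0).round(4))
a=cv2.imread("pics/top2.png")[130:270,250:450]; b=cv2.imread("pics/side2.png")[150:290,220:420]
cv2.imwrite("pics/g3.png",cv2.resize(np.hstack([a,b]),None,fx=2,fy=2))
E
```

```text
t 8.7 g [ 0.483  -0.1135  0.2052] rot [-3.141 -0.     1.295] F [-0.1  0.6  0.5] open 0.0871 gf 0.0 q6 2.7
shift [0.0041 0.0092 0.0932] wz -0.005
top post 20 [0.4574 0.1813 0.1054]
```

View pics/g3.png

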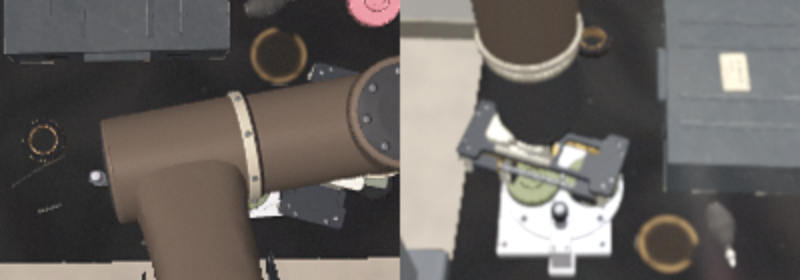

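The post stands at (95,178) in the top part, away from the gripper and at the end-stop position, about 1.34 rad in the world. The knob shows at (560,210) in the side part, so I go down.

{"fn": "move_arm", "kwargs": {
  "motion": [0, 0, 0, 0.004, 0.009, 0, 0, 0, 0, 0, 0, 0, 0.03, 0, 0, 0, 0, 0, 0, 0.03, 0, 0, 0, 0, 0, 0, 0.02, 0, 0, 0, 0, 0, 0, 0.013, 0, 0, 0, 0, 0, 0, 0, 0]
}}

```text
time: 9.4
ee_pos: [0.4932, -0.1104, 0.2699]
tcp_rot: [-3.138, 0.001, 1.299]
contact_force: [0.9, -0.2, -0.3]
opening: 0.0873
grip_force: 0.0
```

{"fn": "move_arm", "kwargs": {
  "motion": [0, 0, 0, 0, 0, 0, 1, 0, 0, 0, 0, 0, 0, 1, 0, 0, 0, 0, 0, 0, 1, 0, 0, 0, 0, 0, 0, 1, 0, 0, 0, 0, 0, 0, 1, 0, 0, 0, 0, 0, 0, 1, 0, 0, 0, 0, 0, 0, 1, 0, 0, 0, 0, 0, 0, 1, 0, 0, 0, 0, 0, 0, 1, 0, 0, 0, 0, 0, 0, 1],
  "newtons": 8
}}

```text
time: 10.4
ee_pos: [0.4937, -0.1115, 0.2718]
tcp_rot: [3.14, -0.0, 1.297]
contact_force: [4.2, -3.4, -3.4]
opening: 0.0258
grip_force: 8.0
```

```bash
python3 -c "
from h import *
delta(.493,-.112,.112,1.3)"
```

```text
t 10.4 g [ 0.494  -0.1115  0.1125] rot [ 3.14  -0.     1.297] F [ 4.2 -3.4 -3.4] open 0.0258 gf 8.0 q6 2.7
shift [-0.0007 -0.0008  0.0005] wz -0.003
```

{"fn": "move_arm", "kwargs": {
  "motion": [0, 0, 0, 0, 0, 0, 1, 0, 0, 0, 0, 0, 0, 1, 0, 0, 0, 0, 0, -0.003, 1, 0, 0, 0, 0, 0, -0.003, 1, 0, 0, 0, 0, 0, -0.003, 1, 0, 0, 0, 0, 0, -0.003, 1, 0, 0, 0, 0, 0, 0, 1, 0, 0, 0, 0, 0, 0, 1],
  "newtons": 40
}}

```text
time: 11.2
ee_pos: [0.4937, -0.1115, 0.2833]
tcp_rot: [3.14, -0.0, 1.297]
contact_force: [7.0, -4.6, -8.7]
opening: 0.0249
grip_force: 40.0
```

{"fn": "move_arm", "kwargs": {
  "motion": [0, 0, 0, 0, 0, -0.001, 1, 0, 0, 0, 0, 0, -0.001, 1, 0, 0, 0, 0, 0, 0, 1, 0, 0, 0, 0, 0, 0, 1]
}}

```text
time: 11.6
ee_pos: [0.4938, -0.1115, 0.2852]
tcp_rot: [3.14, -0.0, 1.297]
contact_force: [7.1, -3.6, -9.6]
opening: 0.025
grip_force: 40.0
```

{"fn": "move_arm", "kwargs": {
  "motion": [0, 0, 0, 0, 0, -0.001, 1, 0, 0, 0, 0, 0, -0.0005, 1, 0, 0, 0, 0, 0, 0, 1, 0, 0, 0, 0, 0, 0, 1, 0, 0, 0, 0, 0, 0, 1]
}}

```text
time: 12.1
ee_pos: [0.4938, -0.1115, 0.2859]
tcp_rot: [3.141, -0.0, 1.297]
contact_force: [10.6, -5.5, -18.0]
opening: 0.0252
grip_force: 40.0
```

```bash
python3 - <<'E'
from h import *
delta(.493,-.112,.112,1.3)
for n in("top","side"):
    im,d,W=cloud(n); cv2.imwrite(f"pics/{n}3.png",im[...,::-1])
    x,y,z=np.moveaxis(W,-1,0)
    m=(x>.42)&(x<.56)&(y>.09)&(y<.22)&(z>.09)&(z<.115)
    if m.sum(): print(n,"post",m.sum(),np.median(W[m],0).round(4))
b=cv2.imread("pics/side3.png")[180:340,220:420]
cv2.imwrite("pics/g4.png",cv2.resize(b,None,fx=3.5,fy=3.5))
E
```

```text
t 12.1 g [ 0.494  -0.1115  0.1266] rot [ 3.141 -0.     1.297] F [ 10.6  -5.5 -18. ] open 0.0252 gf 40.0 q6 2.7
shift [-0.0007 -0.0008  0.0146] wz -0.003
top post 20 [0.4575 0.1813 0.1056]
```

View pics/g4.png

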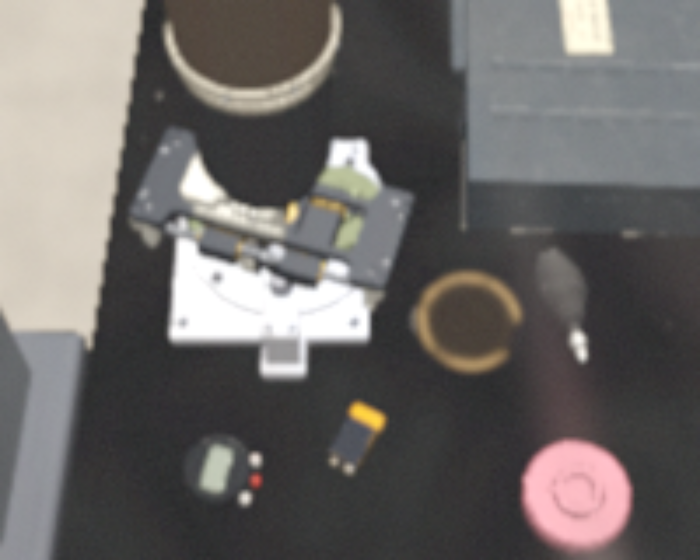

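The gripper holds the knob over the bracket at about (280,280). The stopwatch (220,470) and battery (357,435) have not moved, and the post is still at its stop. The wrist force jumped from 10 to 18 N at 14 mm of lift, so the plunger is at its upper stop.

```bash
python3 -c "
from workcell import robot
print(robot.job_done())"
```

```text
the job is handed in; nothing more can be done
None
```

The job is handed in: the leg is snapped out at its stop, and the plunger is held against its upper stop (about 14 mm up) with a 40 N grip on the knob. The stopwatch and battery had not moved in the last picture. The tape roll was out of that view, but nothing went near it. The hand-in call returned no verdict.

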